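# Stow and shorten a shoe tree

### The job

Lay the long steel shoe tree flat in the low wooden rack, toe first towards the rack's end wall, at its full length, and let go of it. Then take it again by its collar so that the sprung button is pressed in, and shorten the tree against the end wall by one hole only, so that the button springs fully out again in the next hole and the heel no longer sticks out of the rack's open end. Leave the tree lying there and the other things on the shelf where they are.

Things in the scene. Friction and masses are not known exactly. Their poses are not given: they have to be found in the camera images.
- rack: Fixed pale wood rack: two rails 275 mm long, 10 mm wide, 10 mm high, 84 mm apart inside, and an end wall 104 mm wide, 60 mm high, 14 mm thick. No floor board: the tree stands on the shelf. Origin on the shelf, midway between and along the rails. +x runs along the rails to the end wall (inner face at x = +137.5 mm); open end at x = -137.5 mm. z up.
- rod (a point): Middle of the bare round rod (16 mm thick, 80 mm bare at full length) of the loose steel shoe tree, about its balance point, 36 mm above the flat underside it lies on. Tree: 0.47 kg, 290 mm long at full length. Axes: +x along the rod to the toe, +y the side with the button, z up. From the toe: toe block, rod, dark collar, 24 mm sleeve, heel block.
- toe (a point): Foremost point of the tree's nose, 130 mm ahead of the rod's middle, 18 mm above the underside; same axes. The nose is 46 mm wide, 36 mm high; behind it the toe block, 60 mm wide, 52 mm high, 40 to 105 mm ahead of the rod's middle.
- collar (a point): Centre of the dark collar on the sliding sleeve, 36 mm above the underside, 59 mm behind the rod's middle at full length: 34 mm along the tree, 28 mm wide, 32 mm high. The button is in the middle of its +y face: round, 18 mm across, 7 mm proud, 5 mm travel (35 mm over collar and button, 30 mm pressed in). A pinch across the collar presses it. Same axes.
- heel (a point): Centre of the flat rear face of the heel block (40 mm long, 50 mm wide, 50 mm high), 25 mm above the underside, 101 mm behind the collar's centre; same axes, +x to the toe. It moves with the sleeve.
- sleeve (a joint): How far sleeve, collar and heel have slid towards the toe (m): 0 at full length; holes at 0, 0.030, 0.060, about 1.5 mm play each. Slides (2 N plus drag) only while the button is in. Once 6 mm past a hole the button may be let go: it stays in, riding on the rod, and springs out by itself at the next hole, where the sleeve locks firmly against a push.
- catch (a joint): How far the button is pressed in (m): 0 = fully out (locked in a hole), 0.005 = fully in. Sprung: 3 N to start, 8 N fully in. It frees the sleeve beyond 0.0035 and stays at about 0.0035 between holes.
- lantern: Grey plastic battery lantern, 90 mm across, 170 mm tall; bystander. Origin at the centre of its underside.
- stand: Clear acrylic earring stand, 70 x 130 mm, 143 mm tall; bystander. Origin at the centre of its underside.
- jar: Glass swing-top jar, 80 mm across, 125 mm tall; bystander. Origin at the centre of its underside.
- dish: Small yellow ceramic dish, 110 mm across, 22 mm high; bystander. Origin at the centre of its underside.

How it is judged (in metres and radians):
On the way, in this order (a step that is already met when the one before it is completed fails the run):
1. the tree lies in the rack at full length with its toe towards the end wall and within 40 mm of it, button out, let go (x of toe in the frame of rack between 0.0975 and 0.1405 m and y of toe in the frame of rack between -0.022 and 0.022 m and y of heel in the frame of rack between -0.022 and 0.022 m and height (world z) of rod below 0.04 m and angle between rod's own z axis and vertical below 0.06 rad and value of joint sleeve below 0.004 m and value of joint catch below 0.0015 m and contact force between the fingers and tree below 0.2 N), for 0.2 s.
2. in the rack, the button is pressed in and the sleeve starts to slide (value of joint catch above 0.003 m and value of joint sleeve above 0.004 m and x of toe in the frame of rack above 0.0975 m and height (world z) of rod below 0.05 m), for 0.02 s.
At the end, for the whole second after the job is handed in: The shoe tree lies at rest flat on the shelf between the rails, toe towards the end wall, heel not past the open end of the rails, shortened to the next hole (30 mm, within 3 mm) with its button fully out (within 1.5 mm); the lantern, earring stand, jar and dish are within 20 mm of where they stood (value of joint sleeve between 0.027 and 0.033 m and value of joint catch below 0.0015 m and x of heel in the frame of rack above -0.1375 m and x of toe in the frame of rack between 0.11 and 0.1405 m and y of toe in the frame of rack between -0.022 and 0.022 m and y of heel in the frame of rack between -0.022 and 0.022 m and height (world z) of rod below 0.04 m and angle between rod's own z axis and vertical below 0.06 rad and linear speed of tree below 0.01 m/s and distance of each of lantern, stand, jar, dish from where it was at the start of the episode below 0.02 m); the robot touches nothing.
It fails at once if a bystander is knocked over (angle between any of lantern, stand, jar, dish's own z axis and vertical above 0.5 rad).
It also fails if it takes over 54 s, if anything falls off the work surface, if the arm or the gripper's body presses on something with over 40 N, if the wrist force passes 120 N, or if a joint passes its speed limit or range.

### The arm

A 6-joint arm with a two-finger parallel gripper is mounted at the origin on the work surface. World frame = base frame: x ahead of the robot, y to its left, z up, the work surface at z = 0. Lengths are in mm, angles in rad, forces in N, time in s.
With the tool pointing down it reaches from about 375 to 750 mm from the base axis. Payload 9 kg.
Tool frame: the origin (TCP) lies at the very end of the fingers, on their centre line; the grasp point (between the pads) lies 19 mm behind it (bot.tcp_to_grasp is the z of the grasp point in the tool frame, in mm); z points along the fingers, x is the direction in which the jaws open and shut, and the axes are right-handed (so a half turn about z gives the same grasp; the last joint's range is limited). The gripper opens to 85 mm and grips with 20 to 120 N. Pads are 22 mm wide; open, the fingers measure 114 mm over their backs; the gripper's body (76 mm by 85 mm) begins 54 mm behind the grasp point. The pads swing forward as they close: fully open they stand 13 mm farther back than shut.
Start: joints at [-1.452, 0.104, 0.097, 1.564, 0, 1.353], TCP at [198.292, -566.319, 231.331] pointing down, gripper open.
Joint ranges: [-2.99, 2.99], [-0.84, 1.86], [-1.1, 1.16], [-1.84, 2.11], [-1.51, 1.56], [-3.14, 3.14]. Speed limits (rad/s): [2.22, 2.22, 2.57, 3.14, 3.14, 3.14].

### API

Orientations are given as a rotation vector (axis times angle).
In Python, from station import bot gives the robot as it stands. Calls block until the motion is done:
- bot.move_to(position, orientation): joint-space move of the TCP to a pose.
- bot.move_l(position, max_speed=150, attitude=None): straight line of the TCP; attitude=None keeps the orientation; max_speed is the mean speed in mm/s.
- bot.move_j(angles): joint-space move.
- bot.move_gripper(opening): finger opening in mm; the grip force is fixed at half the most; returns when the fingers have stopped.
- bot.dwell(seconds).
- bot.ik(position, orientation): joint angles nearest the present ones, or None.
- bot.grab_frame(name): name is "side" or "top" or "wrist"; returns the picture (384x512x3 uint8, red, green, blue); there is no depth.
- bot.get_calibration(name): a dict with "fovy" (degrees; the focal length in pixels is half the picture's height over the tangent of half this angle, whatever the lens; pixels are square), "cx", "cy" (the principal point, pixels), "dist" ([k1, k2, p1, p2, k3] as OpenCV has them; the pictures are not rectified), "view" (4x4, takes a point from world to camera coordinates). Camera axes: x right, y up, looking along -z (the intrinsics and any distortion apply to the point x, -y, -z); pixel columns grow to the right and rows downward; lengths in mm; the calibration is good to about 2 mm. A picture is of the moment at which its call begins: read the wrist's pose just before it. get_calibration takes no time and is no camera call; for the wrist camera it gives the pose at the moment of the call.
A pose or a line that the arm cannot do raises bot.IKError and nothing moves.
- bot.finish_job(): hands the job in, once; it reports no verdict.
Trained networks look in the newest picture that a camera, given by its name, has taken for a name from the list of things; names that differ only in an ending like _2 or _b are one class to them, and where a whole thing is asked for, a point or a joint stands for the part that bears it (a point fixed in the world has none). Each returns a list of dicts, best first, with "score" (0 to 1); they miss things now and then, are a little off and sometimes report something else, mostly with a low value. They report only what shows in the picture. A call takes as long as a camera call.
- bot.trace(thing, camera): "mask" (384x512 bool, what is visible of it) and "rect" ([left, top, right, bottom] as shares, 0 to 1, of the picture: columns of its width, rows of its height, round what is visible of it).
- bot.pinpoint(thing, camera): "centre" ([row, column] as shares, 0 to 1, of the picture: columns of its width, rows of its height: a listed point, or the origin of a listed thing).
Readings, each from a call of its own:
- bot.read_time_s(): time.
- bot.read_qpos(): joint angles.
- bot.read_qd(): joint speeds.
- bot.read_joint_torque(): joint torques, N m.
- bot.read_position(): TCP position.
- bot.read_tool_rot(): TCP orientation.
- bot.read_contact_force(): force on the tool from outside, world axes, zero at the start.
- bot.read_torque(): the same for the moment, N m.
- bot.read_opening(): finger opening in mm.
Only numpy, scipy, OpenCV 4.12 (cv2) and the standard library are available. Lean on these libraries where they do the work, as an engineer would, in place of code of your own. Each camera call takes 0.05 s, during which the arm holds its last target. There are 200 camera calls.

## Working session

There is one attempt and no reset: what is moved stays moved. The work goes in short steps, each a Python script; the robot and the scene stay as the last script left them, time stands still between calls to the robot, and variables do not carry over. Pictures are saved under pics/ and viewed, on a budget of 10 in all, crops included, one or two more only if the job needs it, and the job is handed in when it is done.

```bash
mkdir -p pics; ls; cat > h.py <<'E'
import numpy as np, cv2
from station import bot
from scipy.spatial.transform import Rotation as R
def ray(cam,px,cal=None):
    c=cal or bot.get_calibration(cam); f=192/np.tan(np.radians(c["fovy"])/2)
    K=np.array([[f,0,c["cx"]],[0,f,c["cy"]],[0,0,1.]])
    p=cv2.undistortPoints(np.array([[px]],float),K,np.array(c["dist"],float))[0,0]
    V=np.array(c["view"]); d=V[:3,:3].T@np.array([p[0],-p[1],-1]); o=-V[:3,:3].T@V[:3,3]
    return o,d
def atz(cam,px,z,cal=None):
    o,d=ray(cam,px,cal); return o+d*(z-o[2])/d[2]
def pin(thing,cam):
    r=bot.pinpoint(thing,cam)
    return [(round(x["score"],2),np.array([x["centre"][1]*512,x["centre"][0]*384])) for x in r[:2]]
def save(cam,name):
    im=bot.grab_frame(cam); cv2.imwrite(f"pics/{name}.png",im[:,:,::-1]); return im
def down(yaw): # tool x axis at yaw in world, pointing down
    return (R.from_euler('z',yaw)*R.from_euler('x',np.pi)).as_rotvec()
E
python3 - <<'E'
from h import *
np.set_printoptions(precision=1,suppress=True)
a=save("top","top0"); b=save("side","side0")
cv2.imwrite("pics/both0.png",cv2.resize(np.hstack([a,b])[:,:,::-1],(800,300)))
Z=dict(rack=0,rod=36,toe=18,collar=36,heel=25,lantern=0,stand=0,jar=0,dish=0)
for t,z in Z.items():
  for c in ("top","side"):
    print(t,c,[(s,p,atz(c,p,z)) for s,p in pin(t,c)])
print(bot.read_time_s(),bot.read_tool_rot(),bot.read_opening())
E
```

```text
pics
rack top [(0.96, array([218.5, 213.1]), array([515.5, 151.5,   0. ]))]
rack side [(0.59, array([291.4, 224.1]), array([513.4, 138.1,   0. ])), (0.54, array([244.6, 158.7]), array([ 533.2, -253.7,    0. ]))]
rod top [(0.65, array([325.6, 204.8]), array([ 539.6, -226.2,   36. ]))]
rod side [(0.68, array([242.6, 157.7]), array([ 554.9, -214. ,   36. ]))]
toe top [(0.59, array([293.8, 214.3]), array([ 508.1, -115.3,   18. ]))]
toe side [(0.56, array([272.2, 173.3]), array([ 479. , -111.4,   18. ]))]
collar top [(0.76, array([338.4, 201.5]), array([ 550.7, -271.7,   36. ]))]
collar side []
heel top [(0.54, array([367.1, 187.6]), array([ 599.7, -378. ,   25. ]))]
heel side [(0.52, array([246. , 156.6]), array([ 535.4, -231.3,   25. ]))]
lantern top [(0.75, array([391.2, 234.9]), array([ 429.9, -468.6,    0. ]))]
lantern side [(0.72, array([247.9, 125.7]), array([ 439.8, -474.9,    0. ]))]
stand top [(0.8, array([182.4, 150.8]), array([741.4, 282. ,   0. ])), (0.44, array([220.4, 212.3]), array([518.2, 144.7,   0. ]))]
stand side [(0.73, array([238.6, 282.5]), array([751.3, 308.5,   0. ]))]
jar top [(0.95, array([133.6, 222.3]), array([484.3, 459.3,   0. ]))]
jar side [(0.62, array([347.9, 295.9]), array([483.6, 459.7,   0. ])), (0.17, array([238.5, 279. ]), array([747.4, 296.2,   0. ]))]
dish top [(0.92, array([277. , 137.2]), array([787.3, -60.3,   0. ]))]
dish side [(0.48, array([245.1, 157.5]), array([ 528.7, -260.4,    0. ]))]
1.0 [ 2.6 -1.8  0. ] 85.43755194666859
```

View pics/top0.png

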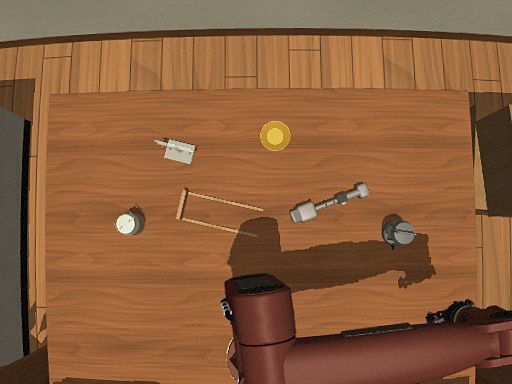

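View pics/side0.png

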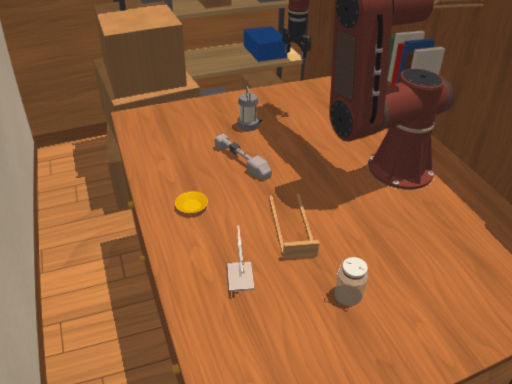

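Top view: the tree's toe is at about (293,214) and its heel at (367,188). The rack's wall is at (182,204) and its open end at (259,223). Next is a wrist-camera look above the tree, then above the rack.

```bash
python3 - <<'E'
from h import *
np.set_printoptions(precision=1,suppress=True)
for y in (19,199,-15,165): print(y,[ (None if q is None else np.round(q,2)) for q in [bot.ik(p,down(np.radians(y))) for p in ([545,-226,280],[515,140,280])]])
yaw=np.radians(19)
qa=bot.ik([545,-226,280],down(yaw))
bot.move_to([545,-226,280],down(yaw))
cal=bot.get_calibration("wrist"); a=save("wrist","w1")
for t,z in dict(rod=36,toe=18,collar=36,heel=25).items(): print(t,[(s,p,atz("wrist",p,z,cal)) for s,p in pin(t,"wrist")])
bot.move_to([515,120,300],down(np.radians(-15)))
cal=bot.get_calibration("wrist"); b=save("wrist","w2")
print("rack",[(s,p,atz("wrist",p,0,cal)) for s,p in pin("rack","wrist")])
np.save("cal2.npy",cal,allow_pickle=True)
m=bot.trace("rack","wrist")
if m: print(m[0]["score"],m[0]["rect"]); cv2.imwrite("pics/rackmask.png",m[0]["mask"].astype(np.uint8)*255)
cv2.imwrite("pics/w12.png",cv2.resize(np.hstack([a,b])[:,:,::-1],(800,300)))
print(bot.read_time_s())
E
```

```text
19 [array([-0.6,  0.1,  0.2,  1.6,  0. ,  0.6]), array([ 0. , -0.1, -0. ,  1.6,  0. ,  1.3])]
199 [array([-0.6,  0.1,  0.2,  1.6,  0. , -2.5]), array([ 0. , -0.1, -0. ,  1.6,  0. , -1.9])]
-15 [array([-0.6,  0.1,  0.2,  1.6,  0. ,  1.2]), array([ 0. , -0.1, -0. ,  1.6,  0. ,  1.9])]
165 [array([-0.6,  0.1,  0.2,  1.6,  0. , -1.9]), array([ 0. , -0.1, -0. ,  1.6,  0. , -1.3])]
rod [(0.81, array([252., 158.]), array([ 544.1, -228.9,   36. ]))]
toe [(0.95, array([252. ,  43.5]), array([ 501.5, -104.2,   18. ]))]
collar [(0.88, array([252.1, 202.9]), array([ 562.7, -282.9,   36. ]))]
heel [(0.78, array([254.4, 269. ]), array([ 598.1, -376.7,   25. ]))]
rack []
0.67 [0.377, 0.0086, 0.5676, 0.6112]
4.4833
```

View pics/w12.png

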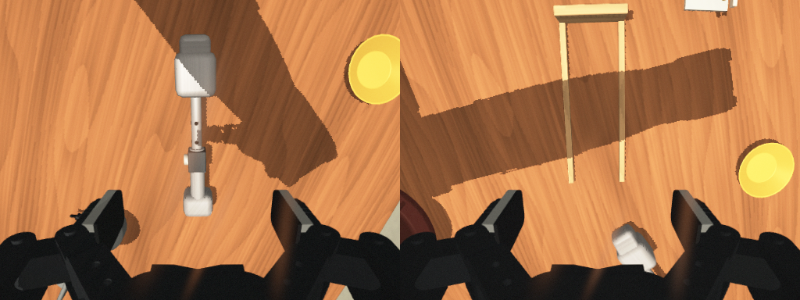

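Wrist pictures: the tree lies vertically at column ~252 (left half), with the button on its left. The rack is at the right, with open rail ends at about (218,233) and (284,233) in w2 and the wall at the top. I'll fit the rail edges from the mask.

```bash
python3 - <<'E'
from h import *
np.set_printoptions(precision=2,suppress=True)
cal=np.load("cal2.npy",allow_pickle=True).item()
m=cv2.imread("pics/rackmask.png",0)>0
im=cv2.imread("pics/w2.png")
L=[];Rr=[]
for r in range(40,225):
    c=np.flatnonzero(m[r])
    if len(c)<4 or c[-1]-c[0]<50: continue
    L.append(atz("wrist",[c[0]-.5,r],10,cal)[:2]); Rr.append(atz("wrist",[c[-1]+.5,r],10,cal)[:2])
def fit(P):
    v=cv2.fitLine(np.array(P,np.float32),cv2.DIST_HUBER,0,.01,.01).ravel(); d=v[:2]*np.sign(v[1]); return v[2:],d
(pl,dl),(pr,dr)=fit(L),fit(Rr)
print(len(L),np.degrees(np.arctan2(dl[1],dl[0])),np.degrees(np.arctan2(dr[1],dr[0])))
d=dl+dr; d/=np.linalg.norm(d); n=np.array([-d[1],d[0]])
print("width",(pl-pr)@n, "d",d)
mid=n*((pl+pr)/2@n)
# rail ends (last mask row per side) and wall top/back
for s,cs in (("L",slice(200,250)),("R",slice(250,300))):
    rr=np.flatnonzero(m[:,cs].any(1)); r=rr[-1]; c=np.flatnonzero(m[r,cs]).mean()+cs.start
    print(s,r,"open end along",atz("wrist",[c,r+.5],10,cal)[:2]@d, atz("wrist",[c,r+.5],0,cal)[:2]@d)
# wall inner face: print color profile at column between rails
rr=np.flatnonzero(m[:,250]); print("wall rows",rr.min(),rr.max(), "z60 at back",atz("wrist",[250,rr.min()],60,cal)[:2]@d,"inner bottom z0",atz("wrist",[250,rr.max()+.5],0,cal)[:2]@d)
print("mid lateral",mid, "wrist cam",ray("wrist",[250,200],cal)[0])
cv2.imwrite("pics/rk.png",cv2.resize(np.where(m[...,None],im,im//2)[0:245,170:320],None,fx=2.4,fy=2.4))
E
```

```text
185 76.57026 76.62561
width 103.98131 d [0.23 0.97]
L 234 open end along 113.55457852740905 109.05125516062448
R 233 open end along 112.47246441441558 107.94406572612009
wall rows 5 29 z60 at back 401.4606030117803 inner bottom z0 387.3496830125248
mid lateral [ 455.19 -108.46] wrist cam [532.72 189.58 441.55]
```

View pics/rk.png

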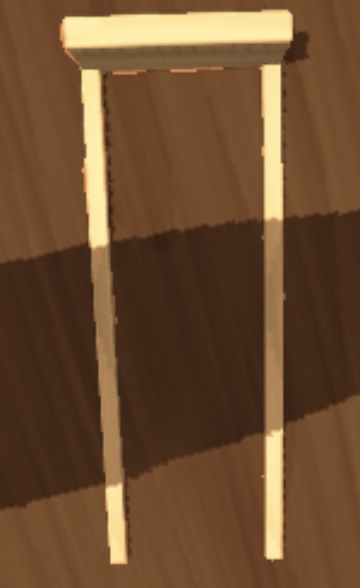

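Rack fit: width 104.0 and length 274 mm against 275, so it agrees. Origin is about (513.2, 134.9) with yaw 76.6°. The tree measures 289 mm against 290, also fine. Now pick and place.

```bash
cat >> h.py <<'E'
RO=np.array([513.2,134.9]); RY=np.radians(76.6)
RD=np.array([np.cos(RY),np.sin(RY)]); RN=np.array([-RD[1],RD[0]])
def rw(x,y,z): return [*(RO+x*RD+y*RN),z]
def inr(p): q=np.array(p[:2])-RO; return np.round([q@RD,q@RN],1)
PY=RY-np.pi/2
E
python3 - <<'E'
from h import *
np.set_printoptions(precision=1,suppress=True)
y=np.radians(19.5)
bot.move_gripper(85)
bot.move_to([544.2,-227.2,110],down(y))
bot.move_l([544.2,-227.2,17],100)
bot.move_gripper(10); print("open",bot.read_opening(),bot.read_contact_force())
bot.move_l([544.2,-227.2,150],120); print("held",bot.read_opening(),bot.read_contact_force())
bot.move_to(rw(-2,0,150),down(PY))
save("side","s2")
cal=bot.get_calibration("wrist"); save("wrist","w3")
for t,z in dict(toe=18+133,collar=36+133,heel=25+133).items(): print(t,[(s,p,inr(atz("wrist",p,z,cal))) for s,p in pin(t,"wrist")])
print(bot.read_time_s())
E
python3 -c "
import cv2,numpy as np
cv2.imwrite('pics/c3.png',cv2.resize(np.hstack([cv2.imread('pics/s2.png'),cv2.imread('pics/w3.png')]),(800,300)))"
```

```text
open 13.958717068929474 [-1.7 -0.1  3.1]
held 14.361921282771535 [-0.3 -0.1 -5.7]
toe []
collar []
heel []
10.775
```

View pics/c3.png

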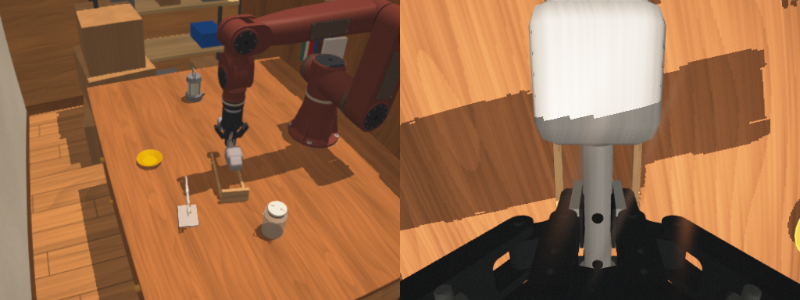

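The tree is held level in the jaws (right half) and lined up over the rack. Lower, release, back off and look.

```bash
python3 - <<'E'
from h import *
np.set_printoptions(precision=1,suppress=True)
bot.move_l(rw(-2,0,40),100)
for z in (24,20,18,17):
    bot.move_l(rw(-2,0,z),40); f=bot.read_contact_force(); print(z,f)
    if f[2]>3: break
bot.move_gripper(60); bot.dwell(0.4); print(bot.read_contact_force())
bot.move_l(rw(-2,0,130),120)
bot.move_to(rw(-30,0,300),down(PY))
cal=bot.get_calibration("wrist"); save("wrist","w4")
for t,z in dict(rod=36,toe=18,collar=36,heel=25).items(): print(t,[(s,p,inr(atz("wrist",p,z,cal))) for s,p in pin(t,"wrist")])
print(bot.read_time_s())
E
```

```text
24 [-0.1 -0.5 -4.3]
20 [-0.2  0.2 -4.9]
18 [-0.1 -0.2 -3.7]
17 [-0.9  0.  -1.3]
[ 0.5 -0.7  0.1]
rod [(0.6, array([254.3, 134.2]), array([-5.9, -1.4]))]
toe [(0.75, array([252.7,  21.8]), array([127.2,   0.5]))]
collar [(0.71, array([251.7, 180.4]), array([-65.3,   1.9])), (0.64, array([253.3,  21.7]), array([123.7,  -0.1]))]
heel [(0.91, array([254.3, 244.3]), array([-161.4,   -1.7]))]
16.2917
```

View pics/w4.png

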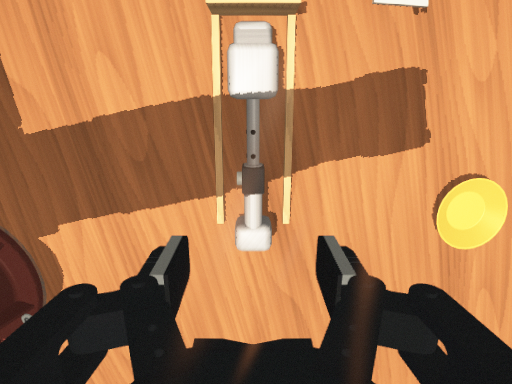

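Placed well: toe at x ≈ 127 and y ≈ 0, heel at x ≈ -161, button out on the left at pixel (239,179). Now pinch the collar and start the slide.

```bash
python3 - <<'E'
from h import *
np.set_printoptions(precision=1,suppress=True)
X=-62
bot.move_gripper(70)
bot.move_to(rw(X,1,110),down(PY))
bot.move_l(rw(X,1,16),100)
bot.move_gripper(20); print("open",bot.read_opening(),bot.read_contact_force())
for dx in range(4,25,4):
    bot.move_l(rw(X+dx,1,16),40); f=np.array(bot.read_contact_force()); fx=f[:2]@RD
    print(dx,round(fx,1),f[2],round(bot.read_opening(),1))
    if abs(fx)>30: break
print(bot.read_time_s())
E
```

```text
open 27.40641241196607 [ 2.9 -2.2  6.4]
4 -1.8 6.572109272743642 27.4
8 -1.7 5.535831225097733 27.3
12 -1.5 7.2090108194493485 27.3
16 -5.3 8.41128354193537 27.4
20 -3.5 9.354734938191001 27.1
24 -0.5 8.60194338117213 27.2
20.3917
```

```bash
python3 - <<'E'
from h import *
np.set_printoptions(precision=1,suppress=True)
bot.move_gripper(70); bot.dwell(.2)
bot.move_l(rw(-38,1,110),150)
bot.move_to(rw(-30,0,300),down(PY))
cal=bot.get_calibration("wrist"); save("wrist","w5")
for t,z in dict(rod=36,toe=18,collar=36,heel=25).items(): print(t,[(s,p,inr(atz("wrist",p,z,cal))) for s,p in pin(t,"wrist")])
print(bot.read_time_s())
E
```

```text
rod [(0.63, array([256. , 125.4]), array([ 4.9, -3. ]))]
toe [(0.83, array([254.8,  13.9]), array([135.8,  -1.4]))]
collar [(0.63, array([256. , 158.5]), array([-36.5,  -3.1]))]
heel [(0.83, array([254.8, 229.8]), array([-138.9,   -1.8]))]
22.8833
```

View pics/w5.png

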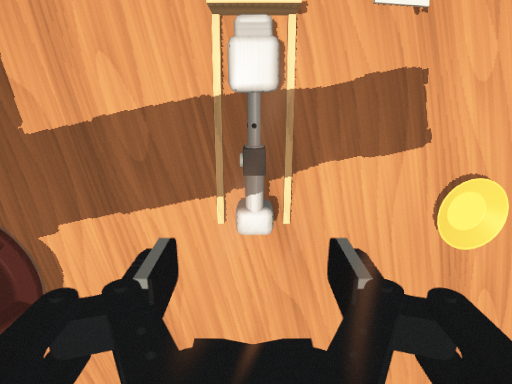

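The toe is now at about 136 against the wall (137.5). The sleeve has slid about 15 mm and the button is riding in. Next, grip the plain sleeve behind the collar and push until it locks.

```bash
python3 - <<'E'
from h import *
np.set_printoptions(precision=1,suppress=True)
X=-77;Y=-2
bot.move_to(rw(X,Y,110),down(PY))
bot.move_l(rw(X,Y,17),100)
bot.move_gripper(15); print("open",bot.read_opening(),bot.read_contact_force())
for dx in [4,8,11,13]+list(range(14,25)):
    bot.move_l(rw(X+dx,Y,17),25); f=np.array(bot.read_contact_force()); fx=f[:2]@RD
    print(dx,round(fx,1),inr(bot.read_position()))
    if fx<-14: break
bot.move_gripper(60); bot.dwell(.2)
bot.move_l(rw(X+dx,Y,110),150)
bot.move_to(rw(-30,0,300),down(PY))
cal=bot.get_calibration("wrist"); save("wrist","w6")
for t,z in dict(rod=36,toe=18,collar=36,heel=25).items(): print(t,[(s,p,inr(atz("wrist",p,z,cal))) for s,p in pin(t,"wrist")])
print(bot.read_time_s())
E
```

```text
open 22.241334005848454 [-2.4  0.1  6.1]
4 -2.9 [-73.3  -2.5]
8 -4.6 [-69.5  -2.5]
11 -3.8 [-66.4  -2.5]
13 -4.9 [-64.7  -2.5]
14 -4.6 [-63.6  -2.5]
15 -4.6 [-62.6  -2.5]
16 -3.5 [-61.3  -2.5]
17 -4.3 [-60.5  -2.5]
18 -4.2 [-59.5  -2.5]
19 -4.7 [-58.6  -2.5]
20 -5.8 [-57.8  -2.4]
21 -10.4 [-57.5  -2.5]
22 -14.3 [-57.3  -2.5]
rod [(0.55, array([256.2, 121.9]), array([ 9.1, -3.1]))]
toe []
collar [(0.94, array([252.2, 142.1]), array([-15.8,   1.8]))]
heel [(0.83, array([254.7, 218.4]), array([-121.9,   -1.6]))]
31.1
```

View pics/w6.png

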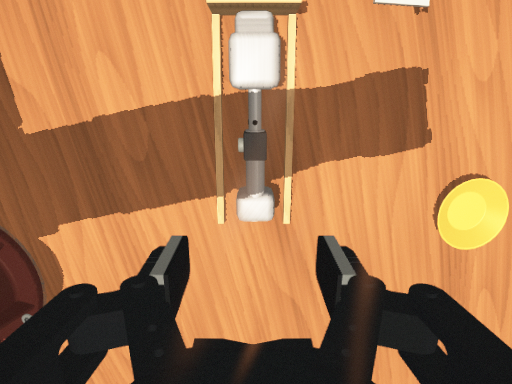

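The tree lies in the rack with the heel at x ≈ -122. That gives a length of about 259.5 mm, so the sleeve is at about 30 mm. The button shows fully proud at pixel (241,145), as it did at first. The sleeve also locked firmly with a 14 N push. The gripper is clear, so I'll hand it in.

```bash
python3 -c "
from h import *
bot.finish_job()"
```

```text
the job is handed in; nothing more can be done
```

The job is handed in; the tree should be lying flat in the rack, one hole shorter, with its button out and the gripper clear. The interface gives no verdict, so this rests on my own checks.

- **Placing:** I picked the tree up by the rod, laid it in the rack at full length with the toe at about x = 127 mm, and let go.
- **Shortening:** I pinched the collar to press the button and pushed. The toe met the end wall and the sleeve slid about 15 mm. I then let go of the button and pushed on the plain sleeve until it stopped.
- **Last checks:**
    - The push force rose from about 5 to 14 N with almost no further movement, so the sleeve has locked.
    - The heel is at about x = -122 mm, inside the open end at -137.5 mm. With the toe at the wall that makes the tree about 260 mm long, so the sleeve is at about 30 mm.
    - The button shows fully out in the last picture.
    - The clock read 31.1 s at the last check.
- **Failed or not checked:**
    - The last look did not find the toe, so its position comes from the picture and the wall contact.
    - The last collar and rod readings disagreed with the heel by about 5 mm and 2 mm; I trusted the heel, the force and the picture.
    - I did not measure the bystanders again, but the arm's path kept well clear of them.

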